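Empty the kiln-prop stubs into their box

ROBOT

A 7-joint arm with a two-finger parallel gripper is mounted at the origin on the work surface. World frame = base frame: x ahead of the robot, y to its left, z up, the work surface at z = 0. Lengths are in m, angles in rad, forces in N, time in s.
With the tool pointing down it reaches from about 0.425 to 0.925 m from the base axis. Payload 6.8 kg.
Tool frame: the origin (TCP) lies midway between the tips of the shut fingers; the grasp point (between the pads) lies 19 mm behind it; z points along the fingers, y is the line along which they close (so a half turn about z gives the same grasp; the last joint's range is limited). The gripper opens to 85 mm and grips with 20 to 120 N. Pads are 22 mm wide; open, the fingers measure 114 mm over their backs; the gripper's body (76 mm by 85 mm) begins 54 mm behind the grasp point. The pads swing forward as they close: fully open they stand 13 mm farther back than shut.
Start: joints at [-1.4, 0.477, 0.022, 1.555, -0.011, 1.109, -0.083], TCP at [0.186, 0.649, 0.231] pointing down, gripper open.
Joint ranges: [-2.96, 2.96], [-0.34, 2.1], [-1.41, 1.46], [0.24, 2.44], [-1.37, 4.51], [0.17, 1.92], [-2.96, 2.96]. Speed limits (rad/s): [2.39, 2.39, 3.14, 3.14, 3.14, 3.14, 3.14].

INTERFACE

Orientations are given as a unit quaternion [w, x, y, z].
In Python, from station import bot, eyes, ticket gives the robot as it stands.
- The arm moves only by the shell command python3 -m crank 'ROWS' [FORCE]. ROWS is text: rows parted by semicolons, each of 7 numbers parted by spaces: the shift along the tool's x, y, z in units of 0.5 m (1.0 is 0.5 m), then the turn, a rotation vector about the tool's x, y, z in units of 180 degrees (1.0 is 180 degrees), then the closure, from 0 (fully open) to 1 (shut). A call has 1 to 20 rows; each row is the pose to reach, as a shift and turn from the pose commanded when the call began, along the tool's axes at that moment, turning the shorter way round; what a row does not reach only later rows make up. A row lasts 1/10 s, in which the tool goes at most 50 mm and 8.59 degrees, less where a joint would pass 70% of its speed; a pose out of reach is approached as far as the arm can. A call with a number of a shift or a turn outside -1 to 1 is refused whole. A call with a gripper value outside its range is refused whole. The fingers move at their own pace and stop on an object; FORCE is the grip in N (left out, the last holds). Time passes only in rows, so rows that repeat a pose let the fingers close. It gives the time, the measured TCP pose, the force, the opening and the grip force at its end, in the units of the state.
- bot.get_obs(): the state, without advancing time (a new reading comes with each control period).
- eyes.read_camera(name): name is "scene" or "top" or "wrist"; returns a dict with "image" (384x512x3 uint8, red, green, blue), "K" (3x3 intrinsics, pixels), "R" (3x3) and "t" (3): a world point X has camera coordinates R X + t. Camera axes: x right, y down, z forward; pixel columns grow to the right and rows downward; lengths in m; the calibration is good to about 2 mm. A picture is of the moment at which its call begins. There is no depth.
- ticket.hand_in(): hands the job in; it is judged then, once.
The state is a dict: "t": time; "q": joint angles; "joint_vel": joint speeds; "joint_torque": joint torques, N m; "eef_pos": TCP position; "tool_rot": TCP orientation; "contact_force": force on the tool from outside, world axes, zero at the start; "torque": the same for the moment, N m; "gripper_width": opening from 0.0 (shut) to 1.0 (fully open); "grasp_force": force on a finger pad.
Only numpy, scipy, OpenCV 4.12 (cv2) and the standard library are available. Lean on these libraries where they do the work, as an engineer would, in place of code of your own. Each camera call takes 0.05 s, during which the arm holds its last target. There are 200 camera calls.

TASK

Slide the lid of the plywood prop box fully open and, with the beaker, tip all four kiln-prop stubs out into the box. Then stand the empty beaker upright on the round plaster bat, setting it down rather than dropping it, and after that slide the box's lid fully shut. Leave the mug, the cat figurine and the brush where they are.

Things in the scene. Friction and masses are not known exactly. Their poses are not given: they have to be found in the camera images.
- box: Fixed plywood box, 170 (x) by 330 (y) by 80 mm high; origin at the centre of its underside, z up. Its -y half is the stub compartment (open-topped under the lid, 150 by 150 mm inside, floor 12 mm and rim 80 mm above the table); its +y half is closed by a fixed deck over which the open lid lies. Guide strips along both long sides rise to 93 mm. Place and yaw vary.
- box_in (a point): Centre of the inner floor of the stub compartment, at (0, -80, 12) mm in the box's frame; same axes as the box.
- lid (a joint): Travel of the sliding lid in m along the box's +y axis: 0 = fully shut over the compartment, 0.15 = fully open (end stop), the lid then lying over the deck. It may start up to 0.03 open. Slides with about 2 N of friction and stays where it is left.
- lid_grip (a point): Point in the wooden grip that stands on the middle of the lid; moves with the lid, same axes as the box. The grip is an upright block 70 mm (x) by 16 mm (y, the sliding direction), and rises from the lid's upper face (90 mm above the table) to 135 mm; this point lies on its centre line, 15 mm below its top (120 mm above the table).
- beaker: Loose smooth glazed terracotta-coloured beaker, no handle, 0.15-0.31 kg; origin at the centre of its underside, z out of the mouth. 88 mm high, outer diameter 58 mm at the foot growing evenly to 66 mm at the rim, wall 4 mm, bottom 6 mm thick. Starts upright on the table with the four stubs in it (sliding friction about 0.35: tip it 115 degrees or more to drain), on the other side of the box from the bat.
- beaker_rim (a point): Centre of the beaker's mouth, 88 mm above its origin along its z.
- bat: Fixed round disc of plaster, 150 mm diameter, 18 mm high; origin at the centre of its underside. It stands to the left or right of the box.
- bat_top (a point): Centre of the bat's flat upper face, 18 mm above the table.
- stub0: One of four equal loose kiln-prop stubs, plain white fired-clay cylinders 20 mm in diameter and 22 mm long, 16 g; origin at the centre of one end, z along its length. Starts standing in the beaker, on its bottom.
- stub1: One of four equal loose kiln-prop stubs, plain white fired-clay cylinders 20 mm in diameter and 22 mm long, 16 g; origin at the centre of one end, z along its length. Starts standing in the beaker, on its bottom.
- stub2: One of four equal loose kiln-prop stubs, plain white fired-clay cylinders 20 mm in diameter and 22 mm long, 16 g; origin at the centre of one end, z along its length. Starts standing in the beaker, on its bottom.
- stub3: One of four equal loose kiln-prop stubs, plain white fired-clay cylinders 20 mm in diameter and 22 mm long, 16 g; origin at the centre of one end, z along its length. Starts standing in the beaker, on top of the other three.
- mug: Bystander: empty terracotta mug with a handle, 84 mm wide, 85 mm high, loose, beyond the work; origin at the centre of its underside.
- cat: Bystander: seated plaster cat figurine, 72 mm wide and about 103 mm high, loose; origin at the centre of its underside.
- brush: Bystander: loose flat brush with a wooden handle, roughly 200 mm long, lying crosswise on the far side of the table beyond the box; origin under its middle.
Not all that is in view belongs to the job. Of the things shaped like the bat, the white one is meant.

How it is judged:
On the way, in this order (a step that is already met when the one before it is completed fails the run):
1. the lid is slid fully open (to within 15 mm) (value of joint lid above 0.135 m), for 0.1 s.
2. the beaker is lifted off the table and tipped over by more than 63 degrees (angle between beaker's own z axis and vertical above 1.1 rad and height (world z) of beaker above 0.06 m), for 0.05 s.
3. all four stubs lie in the compartment (x of stub0 in the frame of box_in between -0.078 and 0.078 m and y of stub0 in the frame of box_in between -0.078 and 0.078 m and z of stub0 in the frame of box_in between -0.008 and 0.065 m and x of stub1 in the frame of box_in between -0.078 and 0.078 m and y of stub1 in the frame of box_in between -0.078 and 0.078 m and z of stub1 in the frame of box_in between -0.008 and 0.065 m and x of stub2 in the frame of box_in between -0.078 and 0.078 m and y of stub2 in the frame of box_in between -0.078 and 0.078 m and z of stub2 in the frame of box_in between -0.008 and 0.065 m and x of stub3 in the frame of box_in between -0.078 and 0.078 m and y of stub3 in the frame of box_in between -0.078 and 0.078 m and z of stub3 in the frame of box_in between -0.008 and 0.065 m), for 0.1 s.
4. the empty beaker stands upright on the bat, let go (horizontal distance between beaker and bat_top below 0.045 m and z of beaker in the frame of bat_top between -0.005 and 0.006 m and angle between beaker's own z axis and vertical below 0.1 rad and linear speed of beaker below 0.03 m/s and contact force between the fingers and beaker below 0.1 N), for 0.2 s.
5. the lid is slid shut (value of joint lid below 0.006 m), for 0.2 s.
At the end, for the whole second after the job is handed in: The lid is shut to within 6 mm, all four stubs are inside the compartment, and the beaker stands on the bat at rest and let go, upright within 0.1 rad and within 45 mm of the bat's centre (all of step 3 and all of step 4 and value of joint lid below 0.006 m); the robot touches nothing.
It fails at once if a bystander is moved more than 30 mm (distance of any of mug, cat, brush from where it was at the start of the episode above 0.03 m).
It fails at once if the beaker is dropped or thrown (faster than 0.6 m/s while not held) (linear speed of beaker above 0.6 m/s and contact force between the fingers and beaker below 0.1 N).
It also fails if it takes over 72 s, if anything falls off the work surface, if the arm or the gripper's body presses on something with over 40 N, if the wrist force passes 120 N, or if a joint passes its speed limit or range.

## Working session

There is one attempt and no reset: what is moved stays moved. The work goes in short steps, Python scripts to look and compute and a shell command to move; the robot and the scene stay as the last step left them, time stands still between calls to the robot, and variables do not carry over. Pictures are saved under pics/ and viewed, at most 10 in all, crops included, and the job is handed in when it is done.

```bash
mkdir -p pics; ls; cat > h.py <<'E'
import numpy as np, cv2
from station import bot, eyes, ticket
from scipy.spatial.transform import Rotation as Ro
def shot(n):
    c=eyes.read_camera(n); return c
def save(c,f): cv2.imwrite('pics/'+f,c['image'][:,:,::-1])
def ray(c,uv,z):
    R,t=np.array(c['R']),np.array(c['t']); C=-R.T@t
    d=R.T@np.linalg.inv(c['K'])@np.array([uv[0],uv[1],1.]); return C+d*(z-C[2])/d[2]
def proj(c,X):
    p=np.array(c['K'])@(np.array(c['R'])@np.array(X)+c['t']); return p[:2]/p[2]
def tool():
    o=bot.get_obs(); q=o['tool_rot']; return np.array(o['eef_pos']),Ro.from_quat(np.r_[q[1:],q[0]])
def rel(p,R=None):
    "row (shift,turn) from the present measured pose to world pose"
    P,T=tool(); s=T.inv().apply(np.array(p)-P)/.5
    r=(T.inv()*(R or T)).as_rotvec()/np.pi; return np.round(np.r_[s,r],4)
E
python3 - <<'E'
from h import *
import pickle
a=shot('top');b=shot('scene'); save(a,'top0.png'); save(b,'scene0.png')
pickle.dump((a,b),open('v0.pkl','wb'))
cv2.imwrite('pics/both.png',np.hstack([a['image'],b['image']])[:,:,::-1][:, :])
for c in(a,b): print(c['K'],-c['R'].T@c['t'])
o=bot.get_obs(); print(o)
E
```

```text
pics
[[498.06960356   0.         262.40917486]
 [  0.         498.06960356 192.75541411]
 [  0.           0.           1.        ]] [ 0.26186568 -0.08465044  1.50209183]
[[414.10453636   0.         261.08246116]
 [  0.         414.10453636 193.36200057]
 [  0.           0.           1.        ]] [ 0.91928275 -0.53514759  1.08856081]
{'t': 0.1, 'q': array([-1.4000941 ,  0.47772546,  0.02233557,  1.55635177, -0.01151516,
        1.10929035, -0.08309549]), 'joint_vel': array([ 0.00066788, -0.00309023, -0.00116502, -0.0039858 , -0.000191  ,
        0.00011327, -0.00086645]), 'joint_torque': array([ 5.05710035e-03, -5.97760463e+01,  1.61399961e+00, -2.81952775e+01,
        1.28068600e-02,  5.04131793e-03, -6.73637700e-06]), 'eef_pos': array([0.18561836, 0.64842268, 0.23041775]), 'tool_rot': array([-6.31177290e-05,  1.38938096e-01,  9.90300726e-01, -8.21129509e-04]), 'contact_force': array([-0.04632095, -0.47336503, -0.83571494]), 'torque': array([ 0.00581961, -0.05841868,  0.00258256]), 'grasp_force': 0.0, 'gripper_width': 0.9973230484218649}
```

View pics/top0.png

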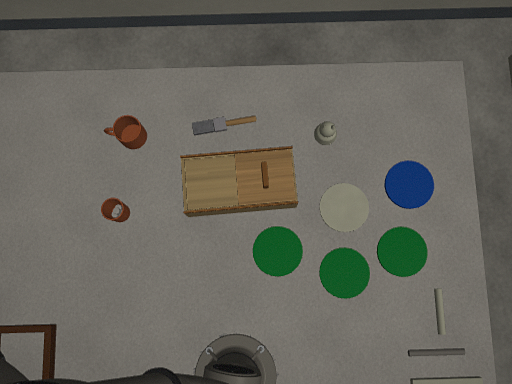

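View pics/scene0.png

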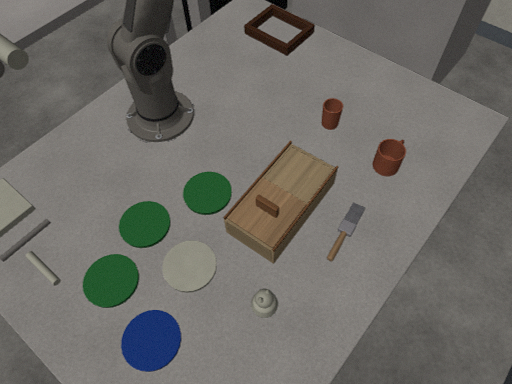

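The top view shows the box at about (181–297, 147–213) with its grip at (265,175), and its +y half to the left. The beaker is at (117,210), the white bat at (344,207), the mug at (130,132) and the cat at (326,132). The scene view agrees: beaker (332,113), bat (189,265), grip (267,206). I'll zoom in on the box.

```bash
python3 - <<'E'
from h import *
import pickle
a,b=pickle.load(open('v0.pkl','rb'))
im=a['image'][:,:,::-1]
cv2.imwrite('pics/crop.png',cv2.resize(im[138:222,172:306],None,fx=5.9,fy=5.9,interpolation=cv2.INTER_CUBIC))
hsv=cv2.cvtColor(a['image'],cv2.COLOR_RGB2HSV)
# bat
g=cv2.cvtColor(a['image'],cv2.COLOR_RGB2GRAY)
def comp(m,uv):
    n,l,s,c=cv2.connectedComponentsWithStats(m.astype(np.uint8)); k=l[uv[1],uv[0]]; return (l==k).astype(np.uint8),s[k],c[k]
print('bat px',a['image'][207,344],'table',a['image'][300,150])
m=(np.abs(a['image'].astype(int)-a['image'][207,344]).sum(2)<40)
mm,s,c=comp(m,(344,207)); print(s,c,ray(a,c,.018), 'rad', np.sqrt(s[4]/np.pi)*(1.484/498))
m=(hsv[...,1]>110)&((hsv[...,0]<12)|(hsv[...,0]>172))&(hsv[...,2]>50)
for uv in((106,203),(110,218),(108,214)):
    mm,s,c=comp(m,uv); print('beaker',m[uv[1],uv[0]],s,c)
E
```

```text
bat px [137 135 116] table [116 111 106]
[ 317  155  121  125 3220] [363.15776398 208.17018634] [ 0.47232256 -0.39596287  0.018     ] rad 0.0954020172154948
beaker True [101 198  29  24 407] [114.26289926 209.77395577]
beaker True [101 198  29  24 407] [114.26289926 209.77395577]
beaker True [101 198  29  24 407] [114.26289926 209.77395577]
```

View pics/crop.png

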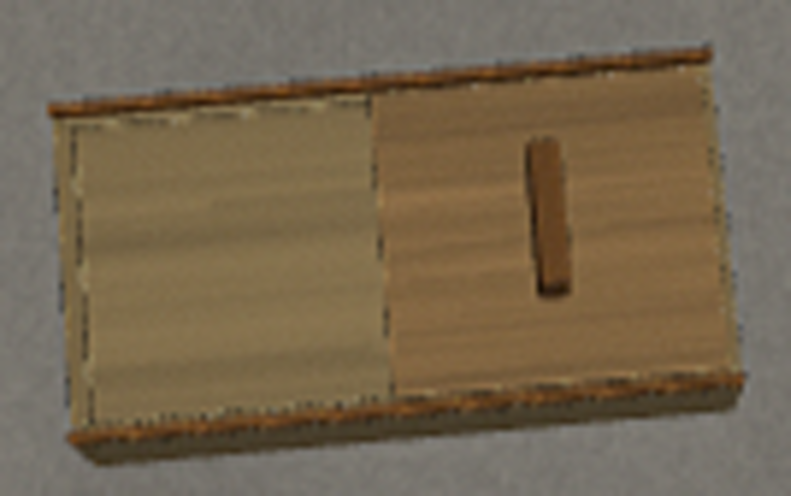

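The crop shows the strips' outer top corners at about (48,106), (712,48), (744,376) and (70,440), and the grip top centred at about (548,216).

```bash
python3 - <<'E'
from h import *
import pickle
a,b=pickle.load(open('v0.pkl','rb'))
px=lambda u,v:((u+.5)/5.9-.5+172,(v+.5)/5.9-.5+138)
C=np.array([ray(a,px(*p),.093) for p in((48,106),(712,48),(744,376),(70,440))])
print(C[:,:2],[np.linalg.norm(C[i]-C[(i+1)%4]) for i in range(4)])
cen=C.mean(0); ydir=(C[0]+C[3]-C[1]-C[2])[:2]; yaw=np.arctan2(ydir[1],ydir[0])-np.pi/2
print('box',cen,'yaw',yaw)
g=ray(a,px(548,216),.135); ry=np.array([-np.sin(yaw),np.cos(yaw)]); rx=np.array([np.cos(yaw),np.sin(yaw)])
d=(g-cen)[:2]; print('grip',g,'in box',d@rx,d@ry)
print('box_in',cen[:2]-.08*ry)
print('beaker rim',ray(a,(112.6,210.3),.088),'foot',ray(a,(120.4,210.3),0))
# bat: hough/ellipse with stricter mask in local window
hsv=cv2.cvtColor(a['image'],cv2.COLOR_RGB2HSV).astype(int)
m=((np.abs(a['image'].astype(int)-a['image'][207,344]).sum(2)<40)&(hsv[...,1]>25)).astype(np.uint8)
m=cv2.morphologyEx(m,cv2.MORPH_OPEN,np.ones((5,5),np.uint8)); w=np.zeros_like(m); w[170:245,305:380]=1
n,l,s,c=cv2.connectedComponentsWithStats(m*w); k=l[207,344]; print(s[k],c[k],'bat',ray(a,c[k],.018))
hb=cv2.cvtColor(b['image'],cv2.COLOR_RGB2HSV)
mb=((hb[...,1]>110)&((hb[...,0]<12)|(hb[...,0]>172))&(hb[...,2]>50)).astype(np.uint8)
n,l,s,c=cv2.connectedComponentsWithStats(mb); print(s[l[113,332]],c[l[113,332]])
for z in(0,.088): print('scene proj of beaker',z,proj(b,[*ray(a,(112.6,210.3),.088)[:2],z]))
print('cat base',ray(a,(326,132),.05),'mug',ray(a,(128,133),.06))
E
```

```text
[[ 0.63117214  0.14412962]
 [ 0.65168738 -0.18470795]
 [ 0.48672733 -0.19389734]
 [ 0.46445259  0.13327736]] [np.float64(0.3294768926279262), np.float64(0.1652158061645655), np.float64(0.3279320812425793), np.float64(0.16707238500173896)]
box [ 0.55850986 -0.02529958  0.093     ] yaw 0.06513512265423671
grip [ 0.55966733 -0.10052848  0.135     ] in box -0.0037415631511956058 -0.07514471867407461
box_in [ 0.56371698 -0.10512993]
beaker rim [0.47619584 0.33692868 0.088     ] foot [0.48887412 0.33944236 0.        ]
[ 320  183   49   49 1875] [344.16746667 206.96693333] bat [ 0.47757006 -0.33899543  0.018     ]
[322  99  21  31 496] [331.1875     113.00201613]
scene proj of beaker 0 [327.48312126 123.51433493]
scene proj of beaker 0.088 [330.72295503 105.4363666 ]
cat base [ 0.70367675 -0.2915677   0.05      ] mug [0.71393213 0.30491337 0.06      ]
```

```bash
cat >> h.py <<'E'
def down(yaw):  # tool z down, tool y along (-sin yaw, cos yaw)
    c,s=np.cos(yaw),np.sin(yaw); y=np.array([-s,c,0]); z=np.array([0,0,-1.]); return Ro.from_matrix(np.c_[np.cross(y,z),y,z])
E
python3 -c "
from h import *
print(rel([.46,.30,.25],down(.065)))"
```

```text
[-7.193e-01 -5.190e-01 -3.820e-02 -5.000e-04 -1.000e-04 -1.094e-01]
```

```bash
python3 -m crank '-0.72 -0.52 -0.04 0 0 -0.109 0;-0.72 -0.52 -0.04 0 0 -0.109 0;-0.72 -0.52 -0.04 0 0 -0.109 0;-0.72 -0.52 -0.04 0 0 -0.109 0;-0.72 -0.52 -0.04 0 0 -0.109 0;-0.72 -0.52 -0.04 0 0 -0.109 0;-0.72 -0.52 -0.04 0 0 -0.109 0;-0.72 -0.52 -0.04 0 0 -0.109 0;-0.72 -0.52 -0.04 0 0 -0.109 0;-0.72 -0.52 -0.04 0 0 -0.109 0;-0.72 -0.52 -0.04 0 0 -0.109 0;-0.72 -0.52 -0.04 0 0 -0.109 0'
python3 - <<'E'
from h import *
c=shot('wrist'); save(c,'w1.png'); print(tool()[0],-c['R'].T@c['t'])
print(proj(c,[.482,.337,.088]),proj(c,[.482,.337,0]))
h=cv2.cvtColor(c['image'],cv2.COLOR_RGB2HSV)
m=((h[...,1]>110)&((h[...,0]<12)|(h[...,0]>172))&(h[...,2]>40)).astype(np.uint8)
n,l,s,ce=cv2.connectedComponentsWithStats(m); print([(x,y) for x,y in zip(s.tolist(),ce.round()) if x[4]>300])
print(rel([.56,-.10,.2],down(.065)), bot.get_obs()['q'])
E
```

```text
t: 1.3
eef_pos: [0.4593, 0.301, 0.251]
tool_rot: [-0.0, -0.033, 0.999, 0.0]
contact_force: [-0.7, 0.4, -0.2]
gripper_width: 0.998
grasp_force: 0.0
[0.45910213 0.3013597  0.25099107] [0.39213551 0.29672687 0.39319327]
[283.21347631 196.50885975] [277.20348572 179.76610297]
[([0, 0, 512, 384, 194686], array([255., 191.])), ([260, 164, 53, 57, 1496], array([288., 194.])), ([226, 294, 37, 17, 415], array([244., 302.]))]
[-1.483e-01 -8.143e-01  1.016e-01  1.000e-04 -3.000e-04  4.000e-04] [-0.78532945  0.25037104  0.10938682  1.84215829 -0.03199613  1.05129072
  0.97363072]
```

View pics/w1.png

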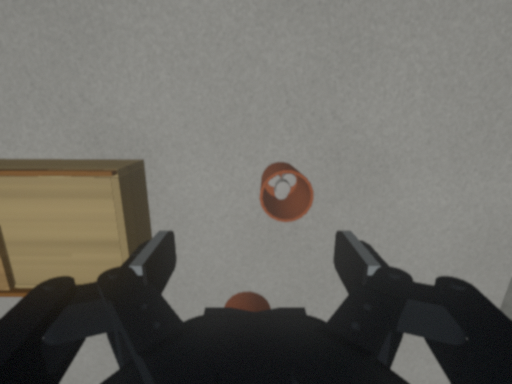

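The wrist view shows the beaker's rim as a circle bounded by x 260–313 and y ~168–221, centre (286.5,194.5), with the stubs inside. The box's near +y corner is at (144,160). Next I move above the lid grip.

```bash
python3 - <<'E'
from h import *
c=shot('wrist'); print('beaker rim',ray(c,(286.5,194.5),.088),'corner',ray(c,(115,176),.093),ray(c,(144,160),.08))
E
python3 -m crank '-0.15 -0.815 0.05 0 0 0 0.3;-0.15 -0.815 0.05 0 0 0 0.3;-0.15 -0.815 0.05 0 0 0 0.3;-0.15 -0.815 0.05 0 0 0 0.3;-0.15 -0.815 0.05 0 0 0 0.3;-0.15 -0.815 0.05 0 0 0 0.3;-0.15 -0.815 0.05 0 0 0 0.3;-0.15 -0.815 0.05 0 0 0 0.3;-0.15 -0.815 0.05 0 0 0 0.3;-0.15 -0.815 0.05 0 0 0 0.3;-0.15 -0.815 0.05 0 0 0 0.3'
python3 - <<'E'
from h import *
c=shot('wrist'); save(c,'w2.png'); print(tool()[0])
b=np.array([.560,-.025]);y=.065;ry=np.array([-np.sin(y),np.cos(y)]);rx=np.array([np.cos(y),np.sin(y)])
print('grip pred',proj(c,[.5597,-.1005,.135]))
E
```

```text
beaker rim [0.47904373 0.34103752 0.088     ] corner [0.46845767 0.14000496 0.093     ] [0.4499213  0.16903567 0.08      ]
t: 2.5
eef_pos: [0.5611, -0.1002, 0.226]
tool_rot: [-0.0, -0.033, 0.999, 0.0]
contact_force: [-0.3, -0.6, -0.8]
gripper_width: 0.7
grasp_force: 0.0
[ 0.56110779 -0.09948114  0.2260503 ]
grip pred [254.26153901 191.61493835]
```

View pics/w2.png

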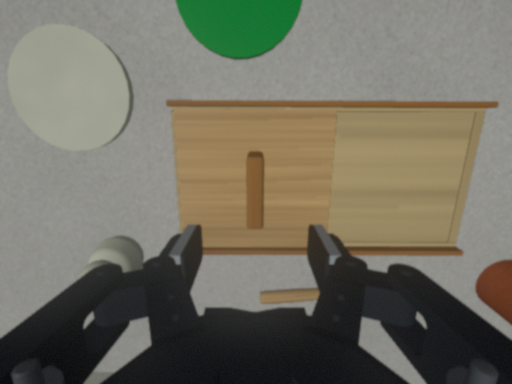

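Grip top centre is at about (255,190), as predicted (254,192). Descend, grip, and slide about 142 mm.

```bash
python3 - <<'E'
from h import *
c=shot('wrist')
for p,z in(((167,103),.093),((497,104),.093),((462,255),.093),((256,152),.135),((255,228),.135),((70,87),.018)): print(p,ray(c,p,z)[:2])
E
python3 -m crank '0.003 0 0.1 0 0 0 0.3;0.003 0 0.2 0 0 0 0.3;0.003 0 0.244 0 0 0 0.3;0.003 0 0.244 0 0 0 1;0.003 0 0.244 0 0 0 1;0.003 0 0.244 0 0 0 1;0.003 0 0.244 0 0 0 1;0.003 0 0.244 0 0 0 1' 40
```

```text
(167, 103) [ 0.48655283 -0.19100136]
(497, 104) [0.4659035  0.13456712]
(462, 255) [0.63167404 0.14542283]
(256, 152) [ 0.52358572 -0.10064356]
(255, 228) [ 0.59554348 -0.09671593]
(70, 87) [ 0.47358095 -0.33407537]
t: 3.4
eef_pos: [0.5611, -0.1016, 0.1063]
tool_rot: [0.002, -0.032, 0.999, 0.0]
contact_force: [-0.4, 0.9, 7.2]
gripper_width: 0.179
grasp_force: 40.4
```

```bash
python3 -m crank '0 0.03 0 0 0 0 1;0 0.07 0 0 0 0 1;0 0.11 0 0 0 0 1;0 0.15 0 0 0 0 1;0 0.19 0 0 0 0 1;0 0.23 0 0 0 0 1;0 0.26 0 0 0 0 1;0 0.284 0 0 0 0 1;0 0.284 0 0 0 0 1'
```

```text
t: 4.3
eef_pos: [0.5523, 0.0428, 0.1063]
tool_rot: [0.002, -0.033, 0.999, 0.001]
contact_force: [0.3, 3.3, 8.9]
gripper_width: 0.175
grasp_force: 41.7
```

```bash
python3 -m crank '0 0.006 0 0 0 0 1;0 0.01 0 0 0 0 1;0 0.01 0 0 0 0 1;0 0.01 0 0 0 0 0.3;0 0.01 0 0 0 0 0.3;0 0.01 -0.06 0 0 0 0;0 0.01 -0.16 0 0 0 0;0 0.01 -0.25 0 0 0 0;0 0.01 -0.25 0 0 0 0'
python3 - <<'E'
from h import *
print(tool()[0]); c=shot('wrist'); save(c,'w3.png'); a=shot('top'); cv2.imwrite('pics/c3.png',cv2.resize(a['image'][138:222,90:306,::-1],None,fx=3.6,fy=3.6))
E
```

```text
t: 5.2
eef_pos: [0.5536, 0.0451, 0.2353]
tool_rot: [0.005, -0.032, 0.999, 0.001]
contact_force: [1.0, 0.3, -0.9]
gripper_width: 0.997
grasp_force: 0.0
[0.55364458 0.04505459 0.23534588]
```

View pics/w3.png

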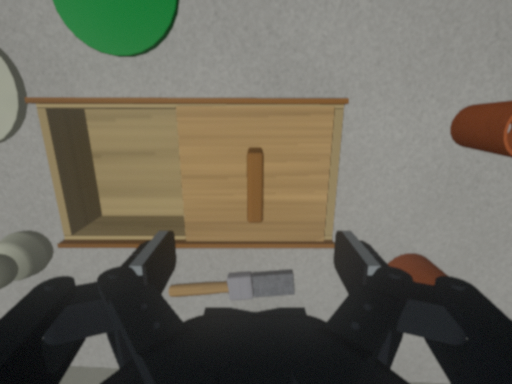

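The wrist view shows the lid lying over the deck, with its grip at (255,185) and the compartment open at x 45–183. For the beaker I'll use a tilted side grasp, with the tool pointing to −y and 35° down, so that rolling the wrist can pour it.

```bash
cat >> h.py <<'E'
def tilt(al,roll=0,az=-90):  # tool z at azimuth az (deg), al deg below horizontal; tool y horizontal (right->+x for az -90), rolled about tool z
    a,e=np.radians([az,al]); z=np.array([np.cos(e)*np.cos(a),np.cos(e)*np.sin(a),-np.sin(e)])
    y=np.array([-np.sin(a),np.cos(a),0]); return Ro.from_matrix(np.c_[np.cross(y,z),y,z])*Ro.from_rotvec([0,0,np.radians(roll)])
E
python3 - <<'E'
from h import *
R=tilt(35); print(R.as_matrix().round(2), bot.get_obs()['q'].round(2)); print(rel([.48,.52,.26],R))
E
```

```text
[[-0.    1.    0.  ]
 [ 0.57  0.   -0.82]
 [-0.82 -0.   -0.57]] [-0.46  0.28  0.33  1.87 -0.11  1.    1.54]
[ 0.0797  0.9571 -0.0591  0.2484 -0.2322  0.4757]
```

```bash
python3 -m crank '0.08 0.957 -0.06 0.248 -0.232 0.476 0;0.08 0.957 -0.06 0.248 -0.232 0.476 0;0.08 0.957 -0.06 0.248 -0.232 0.476 0;0.08 0.957 -0.06 0.248 -0.232 0.476 0;0.08 0.957 -0.06 0.248 -0.232 0.476 0;0.08 0.957 -0.06 0.248 -0.232 0.476 0;0.08 0.957 -0.06 0.248 -0.232 0.476 0;0.08 0.957 -0.06 0.248 -0.232 0.476 0;0.08 0.957 -0.06 0.248 -0.232 0.476 0;0.08 0.957 -0.06 0.248 -0.232 0.476 0;0.08 0.957 -0.06 0.248 -0.232 0.476 0;0.08 0.957 -0.06 0.248 -0.232 0.476 0;0.08 0.957 -0.06 0.248 -0.232 0.476 0;0.08 0.957 -0.06 0.248 -0.232 0.476 0;0.08 0.957 -0.06 0.248 -0.232 0.476 0;0.08 0.957 -0.06 0.248 -0.232 0.476 0'
python3 - <<'E'
from h import *
P,T=tool();R=tilt(35); print(P,T.as_matrix().round(2),bot.get_obs()['q'].round(2))
G=np.array([.48,.339,.062]); tz=R.as_matrix()[:,2]
for s in(.12,0): print(rel(G+tz*(.027-s),R))
E
```

```text
t: 6.9
eef_pos: [0.4425, 0.5605, 0.2496]
tool_rot: [0.328, 0.584, 0.689, -0.275]
contact_force: [-16.4, 13.8, -19.7]
gripper_width: 0.998
grasp_force: 0.0
[0.44245392 0.56047186 0.24960813] [[-0.1   0.99  0.13]
 [ 0.62  0.17 -0.76]
 [-0.77  0.   -0.63]] [-1.5   1.12  0.89  0.93 -0.08  1.92 -0.59]
[ 0.0187  0.0248  0.4015  0.043  -0.0238  0.0309]
[ 0.0024 -0.0083  0.6387  0.043  -0.0238  0.0309]
```

```bash
python3 - <<'E'
from h import *
o=bot.get_obs(); print(o['contact_force'],o['torque'],o['joint_vel'].round(2))
a=shot('scene'); save(a,'s4.png')
o=bot.get_obs(); print(o['contact_force'],o['torque'],o['eef_pos'])
E
```

```text
[-16.36029301  13.80844486 -19.66109943] [ 2.295839    1.04149881 -0.706662  ] [-0.4   1.14  2.89  0.46 -2.44 -0.03  1.48]
[  0.31578199  -1.31911949 -16.89751362] [1.47228914 0.20397405 0.02553242] [0.45068314 0.54847742 0.24354173]
```

View pics/s4.png

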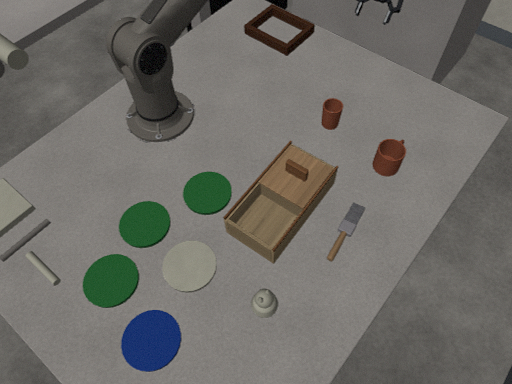

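The scene view shows the lid open (grip at 297,170) and the beaker undisturbed at (332,113). The arm was still moving fast, so I'll let it settle.

```bash
python3 -m crank '0 0 0 0 0 0 0;0 0 0 0 0 0 0;0 0 0 0 0 0 0'
cat > s.py <<'E'
from h import *
P,T=tool();R=tilt(35); print(P,T.as_matrix().round(2),bot.get_obs()['q'].round(2),bot.get_obs()['joint_vel'].round(2))
G=np.array([.48,.339,.062]); tz=R.as_matrix()[:,2]
for s in(.13,0): print(rel(G+tz*(.027-s),R))
E
python3 s.py
```

```text
t: 7.25
eef_pos: [0.4717, 0.533, 0.2792]
tool_rot: [0.344, 0.614, 0.659, -0.266]
contact_force: [0.8, 0.4, 0.3]
gripper_width: 0.999
grasp_force: 0.0
[0.47170074 0.53296646 0.27920249] [[-0.01  0.99  0.13]
 [ 0.63  0.1  -0.77]
 [-0.78  0.07 -0.62]] [-1.49  1.12  1.    0.94 -0.1   1.91 -0.58] [-0.   -0.01 -0.01 -0.01 -0.01 -0.    0.  ]
[ 0.1094 -0.0291  0.3681  0.0404 -0.0209  0.0018]
[ 0.0925 -0.0621  0.6255  0.0404 -0.0209  0.0018]
```

```bash
cat > fk.py <<'E'
from h import *
from scipy.optimize import least_squares
def fk(q,L):
    d,a,b,c,o1,o2,o3=L; r=lambda ax,t:Ro.from_rotvec(np.array(ax)*t)
    R=r([0,0,-1],q[0])*r([0,1,0],q[1]); p=np.array([0,0,d]); 
    R=R*r([0,0,-1],q[2]); p=p+R.apply([0,o1,a]); R=R*r([0,1,0],q[3])
    R=R*r([0,0,-1],q[4]); p=p+R.apply([0,o2,b]); R=R*r([0,1,0],q[5]); R=R*r([0,0,-1],q[6]); p=p+R.apply([0,0,c]) ; return p,R
D=[([-1.4000941,.47772546,.02233557,1.55635177,-.01151516,1.10929035,-.08309549],[.1856,.6484,.2304]),
([-.78532945,.25037104,.10938682,1.84215829,-.03199613,1.05129072,.97363072],[.4591,.3014,.2510]),
([-.46,.28,.33,1.87,-.11,1.0,1.54],[.5536,.0451,.2353]),([-1.49,1.12,1,.94,-.1,1.91,-.58],[.4717,.533,.2792])]
E
cat > t.py <<'E'
from fk import *
s=least_squares(lambda L:np.concatenate([fk(q,L)[0]-p for q,p in D]),[.33,.53,.48,.35,0,0,0]); print(s.x.round(3),(s.fun*1000).round(0)); np.save('L.npy',s.x)
for q,p in D: print(fk(q,s.x)[1].as_matrix().round(2).tolist())
E
python3 t.py
```

```text
[ 0.269  0.571  0.469  0.338 -0.009 -0.054  0.   ] [ 2. 10. -2. -0.  1.  0. -8. -2. -5. -8.  2.  7.]
[[-0.28, -0.96, -0.0], [-0.96, 0.28, -0.0], [0.0, -0.0, -1.0]]
[[0.07, -1.0, -0.0], [-1.0, -0.07, 0.0], [-0.0, 0.0, -1.0]]
[[0.05, -1.0, 0.01], [-1.0, -0.05, 0.0], [-0.0, -0.01, -1.0]]
[[-0.99, -0.01, 0.13], [-0.1, 0.63, -0.77], [-0.07, -0.78, -0.63]]
```

```bash
cat > plan.py <<'E'
from fk import *
L=np.load('L.npy'); F=Ro.from_matrix([[0,-1,0],[1,0,0],[0,0,1]])
lo=np.array([-2.96,-.34,-1.41,.24,-1.37,.17,-2.96])+.02; hi=np.array([2.96,2.1,1.46,2.44,4.51,1.92,2.96])-.02
def ik(p,R,q0):
    def f(q):
        x,r=fk(q,L); return np.r_[(x-p)*10,((R.inv()*(r*F)).as_rotvec())*3,(q-q0)*.03]
    s=least_squares(f,np.clip(q0,lo+.001,hi-.001),bounds=(lo,hi)); x,r=fk(s.x,L)
    return s.x,np.linalg.norm(x-p)*1000,np.degrees((R.inv()*(r*F)).magnitude())
def walk(q,p0,R0,p1,R1,n=8):
    from scipy.spatial.transform import Slerp
    S=Slerp([0,1],Ro.concatenate([R0,R1]))
    for t in np.linspace(0,1,n+1)[1:]:
        q,e,a=ik(p0+(p1-p0)*t,S(t),q)
    return q,e,a
E
cat > t2.py <<'E'
from plan import *
P,T=tool(); q=np.array(bot.get_obs()['q'])
# roll of gripper symmetric; tz azimuth, alpha
for az in(-90,-70,-50,-30,-110):
  for al in(30,40):
    for flip in(0,180):
        R=tilt(al,flip,az); tz=R.as_matrix()[:,2]; G=np.array([.48,.339,.062])
        p=G+tz*(.027-.13); q1,e,a=walk(q,P,T,p,R); q2,e2,a2=walk(q1,p,R,G+tz*.027,R)
        if a2>2 or e2>15: print(az,al,flip,'grasp bad',round(e2),round(a2)); continue
        pl=G+[0,0,.2]; q3,_,_=walk(q2,G,R,pl,R)
        for sg in(1,-1):
          for paz in(-90,-60,-30,-120):
            R1=tilt(5,flip,paz); H=np.array([.56,-.10,.23]); q4,e4,a4=walk(q3,pl,R,H,R1)
            R2=R1; q5=q4
            for k in range(2):
                Rn=R2*Ro.from_rotvec([0,0,sg*np.radians(80)]); q5,e5,a5=walk(q5,H,R2,H,Rn); R2=Rn
            print(az,al,flip,'grasp',q2.round(1),'sg',sg,paz,'pour pre',round(e4),round(a4),'rolled160',round(e5),round(a5),q5.round(1))
E
timeout 500 python3 t2.py | grep -v 'grasp bad' | awk '{print}' | head -80
```

```text
-90 30 0 grasp [-1.5  1.3  1.   1.5 -0.2  1.5 -0.6] sg 1 -90 pour pre 0 0 rolled160 0 0 [-1.2  1.6  1.4  1.9 -0.1  0.9 -2.9]
-90 30 0 grasp [-1.5  1.3  1.   1.5 -0.2  1.5 -0.6] sg 1 -60 pour pre 0 0 rolled160 1 0 [-1.4  1.7  1.4  2.3 -0.4  0.2 -2.6]
-90 30 0 grasp [-1.5  1.3  1.   1.5 -0.2  1.5 -0.6] sg 1 -30 pour pre 78 18 rolled160 78 18 [-1.6  2.   1.4  2.3 -1.3  0.2 -1.8]
-90 30 0 grasp [-1.5  1.3  1.   1.5 -0.2  1.5 -0.6] sg 1 -120 pour pre 0 0 rolled160 0 0 [-0.9  1.6  1.4  1.5 -0.1  1.5 -2.9]
-90 30 0 grasp [-1.5  1.3  1.   1.5 -0.2  1.5 -0.6] sg -1 -90 pour pre 0 0 rolled160 0 0 [-0.9  0.9  0.6  2.   0.9  1.3  1.8]
-90 30 0 grasp [-1.5  1.3  1.   1.5 -0.2  1.5 -0.6] sg -1 -60 pour pre 0 0 rolled160 0 0 [-1.3  1.2  1.2  2.4  1.5  0.4  1.3]
-90 30 0 grasp [-1.5  1.3  1.   1.5 -0.2  1.5 -0.6] sg -1 -30 pour pre 78 18 rolled160 66 24 [-1.5  1.8  1.4  2.3 -0.5  0.2  2.9]
-90 30 0 grasp [-1.5  1.3  1.   1.5 -0.2  1.5 -0.6] sg -1 -120 pour pre 0 0 rolled160 0 0 [-0.5  1.   0.4  1.6  0.7  1.8  1.8]
-90 30 180 grasp [-1.1  1.   0.1  1.5  0.4  1.5  2. ] sg 1 -90 pour pre 0 0 rolled160 
[... 8447 characters left out ...]
ed160 88 41 [-1.1  0.1  1.4  2.2 -1.3  0.2 -2.9]
-50 40 180 grasp [-1.8  1.5  1.3  1.8 -0.7  0.9 -2.9] sg 1 -120 pour pre 6 19 rolled160 228 97 [-0.8  0.5  1.4  2.2 -1.3  0.2 -2.9]
-50 40 180 grasp [-1.8  1.5  1.3  1.8 -0.7  0.9 -2.9] sg -1 -90 pour pre 24 13 rolled160 0 0 [-1.1  1.1  0.9  2.   0.7  1.1 -1.2]
-50 40 180 grasp [-1.8  1.5  1.3  1.8 -0.7  0.9 -2.9] sg -1 -60 pour pre 1 0 rolled160 1 0 [-1.4  1.7  1.4  2.3 -0.4  0.2 -0.1]
-50 40 180 grasp [-1.8  1.5  1.3  1.8 -0.7  0.9 -2.9] sg -1 -30 pour pre 78 18 rolled160 78 18 [-1.6  2.   1.4  2.3 -1.3  0.2  0.6]
-50 40 180 grasp [-1.8  1.5  1.3  1.8 -0.7  0.9 -2.9] sg -1 -120 pour pre 6 19 rolled160 0 0 [-0.8  1.1  0.7  1.6  0.5  1.6 -1.1]
```

```bash
sed -i 's/R=tilt(35)/R=tilt(32,0,-82)/' s.py; python3 s.py
```

```text
[0.47170074 0.53296646 0.27920249] [[-0.01  0.99  0.13]
 [ 0.63  0.1  -0.77]
 [-0.78  0.07 -0.62]] [-1.49  1.12  1.    0.94 -0.1   1.91 -0.58] [-0.   -0.01 -0.01 -0.01 -0.01 -0.    0.  ]
[ 0.1193 -0.0534  0.3674  0.0042 -0.036  -0.0249]
[ 0.0899 -0.0557  0.6257  0.0042 -0.036  -0.0249]
```

```bash
python3 -m crank '0.03 -0.01 0.09 0.001 -0.009 -0.006 0;0.06 -0.026 0.18 0.002 -0.018 -0.012 0;0.09 -0.04 0.27 0.003 -0.027 -0.018 0;0.11 -0.05 0.34 0.004 -0.036 -0.024 0;0.119 -0.053 0.367 0.004 -0.036 -0.025 0;0.119 -0.053 0.367 0.004 -0.036 -0.025 0'; python3 s.py
python3 - <<'E'
from h import *
c=shot('wrist'); save(c,'w5.png'); print(proj(c,[.48,.339,.088]))
E
```

```text
t: 7.85
eef_pos: [0.4648, 0.4265, 0.113]
tool_rot: [0.365, 0.571, 0.662, -0.32]
contact_force: [0.2, -0.1, 0.8]
gripper_width: 1.004
grasp_force: 0.0
[0.4647945  0.42650821 0.11300775] [[-0.08  0.99  0.12]
 [ 0.52  0.14 -0.84]
 [-0.85 -0.01 -0.53]] [-1.55  1.21  0.93  1.31 -0.08  1.6  -0.58] [-0.01 -0.03  0.02 -0.07  0.01  0.03  0.  ]
[-0.0076  0.0057 -0.0014 -0.0003  0.0003  0.0025]
[-0.0074  0.0059  0.2586 -0.0003  0.0003  0.0025]
[257.92811644 220.22215986]
```

View pics/w5.png

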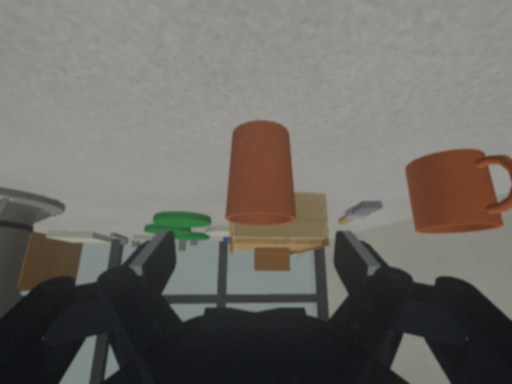

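The beaker's rim is centred at x≈261 against a predicted 258, which is about 3 mm in +x. It stands well between the fingers and the mug is clear to the right (405–512). Advance and grip.

```bash
python3 -m crank '-0.007 0.012 0.05 0 0 0.002 0;-0.007 0.012 0.11 0 0 0.002 0;-0.007 0.012 0.17 0 0 0.002 0;-0.007 0.012 0.22 0 0 0.002 0;-0.007 0.012 0.259 0 0 0.002 0;-0.007 0.012 0.259 0 0 0.002 0;-0.007 0.012 0.259 0 0 0.002 0.6;-0.007 0.012 0.259 0 0 0.002 0.6;-0.007 0.012 0.259 0 0 0.002 0.6;-0.007 0.012 0.259 0 0 0.002 0.6' 40; python3 s.py
```

```text
t: 8.9
eef_pos: [0.4861, 0.3206, 0.0474]
tool_rot: [0.366, 0.572, 0.662, -0.317]
contact_force: [-0.4, 2.3, 6.7]
gripper_width: 0.733
grasp_force: 42.3
[0.48614828 0.32058519 0.04737924] [[-0.08  0.99  0.12]
 [ 0.52  0.15 -0.84]
 [-0.85 -0.   -0.53]] [-1.53  1.23  0.91  1.54 -0.09  1.34 -0.57] [-0.  0.  0. -0. -0.  0. -0.]
[-4.400e-03 -6.000e-03 -2.539e-01  1.300e-03 -2.000e-04  1.500e-03]
[-0.0045 -0.0071  0.0061  0.0013 -0.0002  0.0015]
```

```bash
python3 -m crank '-0.03 0 -0.02 0 0 0 0.8;-0.08 0 -0.05 0 0 0 0.8;-0.15 0 -0.094 0 0 0 0.8;-0.22 0 -0.138 0 0 0 0.8;-0.29 0 -0.182 0 0 0 0.8;-0.34 0 -0.212 0 0 0 0.8;-0.34 0 -0.212 0 0 0 0.8' 60
python3 - <<'E'
from h import *
a=shot('wrist'); save(a,'w6.png')
o=bot.get_obs();print(o['gripper_width'],o['grasp_force'],o['contact_force'])
# waypoint over box, same orientation; then pour pose
P,T=tool(); R=tilt(5,0,-90); G=np.array([.555,-.13,.235]); print(rel(G+R.as_matrix()[:,2]*.027,R)); print((R.inv()*T).magnitude())
E
```

```text
t: 9.6
eef_pos: [0.4875, 0.3187, 0.2509]
tool_rot: [0.365, 0.574, 0.662, -0.316]
contact_force: [0.1, 0.7, -3.2]
gripper_width: 0.728
grasp_force: 65.6
0.7272023616494964 65.5934317955689 [ 0.2862254   0.21053481 -2.33199219]
[-4.863e-01  1.000e-04  8.298e-01  4.330e-02 -1.507e-01  1.530e-02]
0.49496230889421666
```

View pics/w6.png

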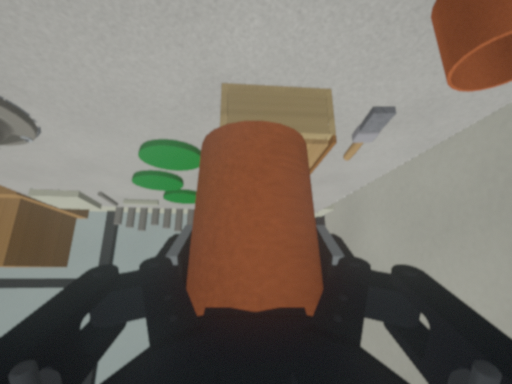

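The beaker is held squarely between the fingers, its body filling (190–322, 120–315). Now carry it above the compartment.

```bash
python3 - <<'E'
from h import *
P,T=tool(); R=tilt(5,0,-90); G=np.array([.50,-.155,.265]); print(rel(G+R.as_matrix()[:,2]*.027,R))
E
```

```text
[-0.5548 -0.116   0.8266  0.0433 -0.1507  0.0153]
```

```bash
python3 -m crank '-0.03 -0.006 0.04 0.002 -0.008 0.001 0.8;-0.07 -0.014 0.1 0.005 -0.019 0.002 0.8;-0.11 -0.023 0.165 0.009 -0.03 0.003 0.8;-0.155 -0.032 0.231 0.012 -0.042 0.004 0.8;-0.2 -0.042 0.298 0.016 -0.054 0.005 0.8;-0.244 -0.051 0.364 0.019 -0.066 0.007 0.8;-0.289 -0.06 0.43 0.022 -0.078 0.008 0.8;-0.333 -0.07 0.496 0.026 -0.09 0.009 0.8;-0.377 -0.079 0.562 0.029 -0.102 0.01 0.8;-0.422 -0.088 0.628 0.033 -0.115 0.012 0.8;-0.466 -0.097 0.694 0.036 -0.127 0.013 0.8;-0.51 -0.107 0.76 0.04 -0.139 0.014 0.8;-0.54 -0.113 0.805 0.042 -0.147 0.015 0.8;-0.555 -0.116 0.827 0.043 -0.151 0.015 0.8;-0.555 -0.116 0.827 0.043 -0.151 0.015 0.8;-0.555 -0.116 0.827 0.043 -0.151 0.015 0.8'
cat > p.py <<'E'
from h import *
P,T=tool(); o=bot.get_obs(); print(P.round(3),T.as_matrix().round(2).tolist(),o['q'].round(2),np.abs(o['joint_vel']).max().round(2),o['gripper_width'].round(3))
R=tilt(5,0,-90); G=np.array([.50,-.155,.21]); print(rel(G+R.as_matrix()[:,2]*.027,R))
E
python3 p.py
```

```text
t: 11.25
eef_pos: [0.5001, -0.1818, 0.2621]
tool_rot: [0.479, 0.519, 0.522, -0.479]
contact_force: [0.5, 0.1, -2.5]
gripper_width: 0.723
grasp_force: 65.5Traceback (most recent call last):
  File "p.py", line 2, in <module>
    P,T=tool(); o=bot.get_obs(); print(P.round(3),T.as_matrix().round(2).tolist(),o['q'].round(2),np.abs(o['joint_vel']).max().round(2),o['gripper_width'].round(3))
                                                                                                                                        ^^^^^^^^^^^^^^^^^^^^^^^^
AttributeError: 'float' object has no attribute 'round'
```

```bash
sed -i "s/o\['gripper_width'\].round(3)/o['gripper_width']/" p.py
python3 -m crank '0.03 0 0.003 0 0 -0.02 0.8;0.06 0 0.005 0 0 -0.06 0.8;0.09 0 0.008 0 0 -0.1 0.8;0.105 0 0.009 0 0 -0.14 0.8;0.11 0 0.01 0 0 -0.18 0.8;0.11 0 0.01 0 0 -0.22 0.8;0.11 0 0.01 0 0 -0.26 0.8;0.11 0 0.01 0 0 -0.3 0.8;0.11 0 0.01 0 0 -0.34 0.8;0.11 0 0.01 0 0 -0.38 0.8;0.11 0 0.01 0 0 -0.42 0.8;0.11 0 0.01 0 0 -0.46 0.8;0.11 0 0.01 0 0 -0.5 0.8;0.11 0 0.01 0 0 -0.5 0.8;0.11 0 0.01 0 0 -0.5 0.8'; python3 p.py
```

```text
t: 12.75
eef_pos: [0.5002, -0.1819, 0.2073]
tool_rot: [0.001, -0.001, 0.736, -0.677]
contact_force: [0.1, 0.3, -1.7]
gripper_width: 0.727
grasp_force: 65.7
[ 0.5   -0.182  0.207] [[-1.0, 0.0, 0.0], [-0.0, 0.08, -1.0], [-0.0, -1.0, -0.08]] [-1.03  1.02  0.84  2.12  0.82  1.03  0.58] 0.01 0.7266683088872213
[ 4.000e-04 -7.000e-04 -2.000e-04 -2.000e-04  1.700e-03  4.997e-01]
```

Tipped to about 90°. Now tip slowly through the draining range.

```bash
python3 -m crank '0 0 0 0 0 -0.03 0.8;0 0 0 0 0 -0.06 0.8;0 0 0 0 0 -0.09 0.8;0 0 0 0 0 -0.12 0.8;0 0 0 0 0 -0.14 0.8;0 0 0 0 0 -0.16 0.8;0 0 0 0 0 -0.18 0.8;0 0 0 0 0 -0.2 0.8;0 0 0 0 0 -0.22 0.8;0 0 0 0 0 -0.24 0.8;0 0 0 0 0 -0.26 0.8;0 0 0 0 0 -0.28 0.8;0 0 0 0 0 -0.3 0.8;0 0 0 0 0 -0.33 0.8;0 0 0 0 0 -0.36 0.8;0 0 0 0 0 -0.4 0.8;0 0 0 0 0 -0.42 0.8;0 0 0 0 0 -0.42 0.8;0 0 0 0 0 -0.42 0.8;0 0 0 0 0 -0.42 0.8'; python3 p.py
python3 - <<'E'
from h import *
a=shot('top');b=shot('scene')
for c,n in((a,'top'),(b,'scene')):
    h=cv2.cvtColor(c['image'],cv2.COLOR_RGB2HSV); 
    pts=[proj(c,[*(np.array([.5637,-.1051])+np.array([[np.cos(.065),-np.sin(.065)],[np.sin(.065),np.cos(.065)]])@d),.02]) for d in((-.075,-.075),(.075,-.075),(.075,.075),(-.075,.075))]
    m=np.zeros(h.shape[:2],np.uint8); cv2.fillPoly(m,[np.int32(pts)],1)
    w=((h[...,1]<70)&(h[...,2]>110)).astype(np.uint8)*m; nn,l,s,ce=cv2.connectedComponentsWithStats(w); print(n,[(x[4],y.round()) for x,y in zip(s[1:],ce[1:]) if x[4]>6])
    save(c,n+'7.png')
E
```

```text
t: 14.75
eef_pos: [0.4995, -0.1829, 0.2076]
tool_rot: [-0.415, -0.451, 0.581, -0.536]
contact_force: [0.0, -1.0, -2.0]
gripper_width: 0.726
grasp_force: 65.7
[ 0.499 -0.183  0.208] [[-0.25, -0.97, 0.0], [-0.08, 0.02, -1.0], [0.97, -0.25, -0.08]] [-0.87  0.88  0.61  2.11  0.96  1.22  1.77] 0.01 0.7256878067316265
[-3.000e-04 -1.000e-03 -2.000e-03 -2.700e-03  1.000e-03  9.202e-01]
top [(np.int32(35), array([264., 161.])), (np.int32(30), array([247., 165.])), (np.int32(31), array([246., 172.])), (np.int32(9), array([286., 177.]))]
scene [(np.int32(34), array([252., 206.])), (np.int32(88), array([289., 215.])), (np.int32(22), array([282., 233.]))]
```

```bash
python3 -m crank '0.01 -0.002 -0.001 0 0 0.03 0.8;0.03 -0.007 -0.002 0 0 0.075 0.8;0.05 -0.012 -0.004 0 0 0.12 0.8;0.07 -0.017 -0.006 0 0 0.165 0.8;0.09 -0.022 -0.007 0 0 0.21 0.8;0.11 -0.028 -0.009 0 0 0.255 0.8;0.13 -0.033 -0.011 0 0 0.3 0.8;0.155 -0.04 -0.013 0 0 0.345 0.8;0.155 -0.04 -0.013 0 0 0.39 0.8;0.155 -0.04 -0.013 0 0 0.435 0.8;0.155 -0.04 -0.013 0 0 0.48 0.8;0.155 -0.04 -0.013 0 0 0.525 0.8;0.155 -0.04 -0.013 0 0 0.57 0.8;0.155 -0.04 -0.013 0 0 0.615 0.8;0.155 -0.04 -0.013 0 0 0.66 0.8;0.155 -0.04 -0.013 0 0 0.705 0.8;0.155 -0.04 -0.013 0 0 0.75 0.8;0.155 -0.04 -0.013 0 0 0.795 0.8;0.155 -0.04 -0.013 0 0 0.84 0.8;0.155 -0.04 -0.013 0 0 0.88 0.8'
python3 - <<'E'
from h import *
P,T=tool(); o=bot.get_obs(); print(P,o['q'].round(2),o['contact_force'])
for z in(.20,): print(rel([.476,-.356,z],tilt(32,0,-90)))
E
```

```text
t: 16.85
eef_pos: [0.4996, -0.183, 0.2878]
tool_rot: [0.449, 0.487, 0.551, -0.507]
contact_force: [-0.5, -0.2, -2.5]
gripper_width: 0.723
grasp_force: 65.7
[ 0.49956752 -0.18297637  0.28778702] [-1.2   1.08  1.18  2.13  0.65  0.9  -0.55] [-0.48694181 -0.19791132 -2.54023064]
[ 0.1515 -0.0293  0.3592 -0.009   0.1516  0.0381]
```

```bash
python3 -m crank '0.02 -0.004 0.05 -0.001 0.02 0.005 0.8;0.05 -0.01 0.12 -0.003 0.05 0.012 0.8;0.08 -0.016 0.2 -0.005 0.085 0.021 0.8;0.12 -0.023 0.28 -0.007 0.12 0.03 0.8;0.145 -0.028 0.34 -0.009 0.145 0.037 0.8;0.152 -0.029 0.359 -0.009 0.152 0.038 0.8;0.152 -0.029 0.359 -0.009 0.152 0.038 0.8;0.152 -0.029 0.359 -0.009 0.152 0.038 0.8'
python3 - <<'E'
from h import *
a=shot('top');b=shot('scene'); w=shot('wrist')
ia=cv2.resize(a['image'][130:240,225:385],(512,352),interpolation=cv2.INTER_CUBIC)
ib=cv2.resize(b['image'][170:300,150:330],(512,370)); 
# contact sheet
s=np.zeros((600,800,3),np.uint8); s[:300,:400]=cv2.resize(ia,(400,300)); s[:300,400:]=cv2.resize(ib,(400,300)); s[300:,:400]=cv2.resize(w['image'],(400,300))
cv2.imwrite('pics/sheet.png',s[:,:,::-1])
P,T=tool(); print(P,T.as_matrix().round(3).tolist(),bot.get_obs()['contact_force'])
print(rel([.476,-.356,.0675],tilt(32,0,-90)))
E
```

```text
t: 17.65
eef_pos: [0.4758, -0.3557, 0.1998]
tool_rot: [0.34, 0.617, 0.62, -0.345]
contact_force: [-0.1, 1.2, -1.6]
gripper_width: 0.723
grasp_force: 65.9
[ 0.47678882 -0.35468347  0.19961182] [[-0.009, 1.0, -0.001], [0.53, 0.003, -0.848], [-0.848, -0.008, -0.53]] [ 1.38866998 -0.18899731 -2.12273255]
[ 2.226e-01  5.000e-04  1.424e-01 -4.000e-04 -1.000e-04  2.700e-03]
```

View pics/sheet.png

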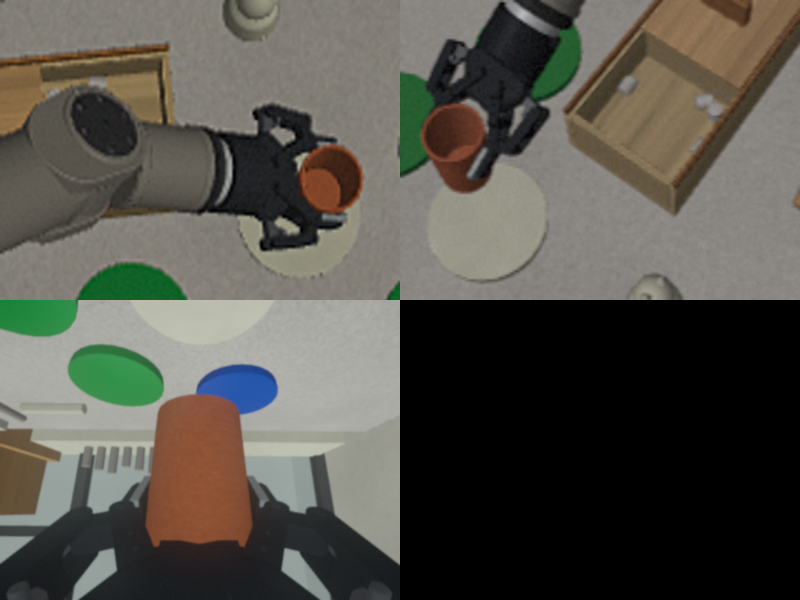

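The sheet shows the beaker empty (top-left panel, mouth at 330,180) and four stubs in the compartment (scene panel: 627,85; 705,100; 715,110; 697,147). Lower the beaker to just above the bat.

```bash
python3 -m crank '0.03 0 0.02 0 0 0.003 0.8;0.08 0 0.051 0 0 0.003 0.8;0.13 0 0.083 0 0 0.003 0.8;0.17 0 0.109 0 0 0.003 0.8;0.2 0 0.128 0 0 0.003 0.8;0.215 0 0.137 0 0 0.003 0.8;0.222 0 0.142 0 0 0.003 0.8;0.222 0 0.142 0 0 0.003 0.8;0.222 0 0.142 0 0 0.003 0.8'
python3 - <<'E'
from h import *
P,T=tool(); print(P,T.as_matrix().round(3).tolist(),bot.get_obs()['contact_force'])
E
```

```text
t: 18.7
eef_pos: [0.4752, -0.3573, 0.069]
tool_rot: [0.342, 0.62, 0.617, -0.343]
contact_force: [1.0, -0.2, -2.4]
gripper_width: 0.726
grasp_force: 66.0
[ 0.47518078 -0.35734156  0.06902046] [[0.004, 1.0, -0.002], [0.531, -0.004, -0.848], [-0.848, 0.002, -0.531]] [ 1.01534911 -0.16817301 -2.39864219]
```

Still hanging (−2.4 N). Lower about 1 mm per row.

```bash
python3 -m crank '0.0017 0 0.001 0 0 0 0.8;0.0034 0 0.002 0 0 0 0.8;0.0034 0 0.002 0 0 0 0.8'; python3 -m crank '0.0017 0 0.001 0 0 0 0.8;0.0017 0 0.001 0 0 0 0.8;0.0017 0 0.001 0 0 0 0.8'; python3 -m crank '0.0017 0 0.001 0 0 0 0.8;0.0017 0 0.001 0 0 0 0.8'
```

```text
t: 19.0
eef_pos: [0.4749, -0.3573, 0.0664]
tool_rot: [0.342, 0.62, 0.617, -0.343]
contact_force: [0.1, -0.3, -2.5]
gripper_width: 0.73
grasp_force: 66.0
t: 19.3
eef_pos: [0.4748, -0.3574, 0.0654]
tool_rot: [0.342, 0.62, 0.617, -0.343]
contact_force: [0.0, 0.7, -0.1]
gripper_width: 0.721
grasp_force: 65.9
t: 19.5
eef_pos: [0.4748, -0.3578, 0.0654]
tool_rot: [0.343, 0.62, 0.616, -0.343]
contact_force: [0.3, 1.5, 5.8]
gripper_width: 0.727
grasp_force: 66.0
```

```bash
python3 -m crank '0 0 0 0 0 0 0.25;0 0 0 0 0 0 0.15;0 0 0 0 0 0 0;0 0 0 0 0 0 0;0 0 0 0 0 0 0;0 0 -0.03 0 0 0 0;0 0 -0.09 0 0 0 0;0 0 -0.17 0 0 0 0;0 0 -0.25 0 0 0 0;0 0 -0.3 0 0 0 0;0 0 -0.3 0 0 0 0' 20
python3 - <<'E'
from h import *
b=shot('scene');w=shot('wrist')
for c in(b,w):
    h=cv2.cvtColor(c['image'],cv2.COLOR_RGB2HSV); m=((h[...,1]>110)&((h[...,0]<12)|(h[...,0]>172))&(h[...,2]>40)).astype(np.uint8)
    n,l,s,ce=cv2.connectedComponentsWithStats(m); print([(x.tolist(),y.round()) for x,y in zip(s[1:],ce[1:]) if x[4]>200])
    B=[.4755,-.339]; print('pred',proj(c,[*B,.018]),proj(c,[*B,.106]))
    k=[i for i in range(1,n) if s[i][4]>200 and np.hypot(*(ce[i]-proj(c,[*B,.06])))<40]
    if k:
        ys,xs=np.nonzero(l==k[0]); print('axis',cv2.minAreaRect(np.c_[xs,ys].astype(np.float32)))
P,T=tool();print(P,bot.get_obs()['q'].round(2))
print(rel([.52,-.10,.30],tilt(32,0,-90)))
E
```

```text
t: 20.6
eef_pos: [0.4774, -0.2271, 0.1443]
tool_rot: [0.343, 0.62, 0.619, -0.34]
contact_force: [0.6, -1.0, -0.3]
gripper_width: 1.001
grasp_force: 0.0
[([373, 139, 33, 37, 902], array([389., 157.])), ([171, 240, 27, 33, 671], array([184., 256.]))]
pred [188.08900051 265.01593097] [182.41515223 252.04305917]
axis ((183.63763427734375, 256.42974853515625), (33.20425796508789, 24.43473243713379), 77.00537872314453)
[([221, 122, 63, 96, 4966], array([253., 172.]))]
pred [253.9208907  134.74897119] [254.13976124 211.81769738]
axis ((255.9442138671875, 169.4945068359375), (61.79896926879883, 94.73785400390625), 5.630682468414307)
[ 0.47547715 -0.22985961  0.14381845] [-0.97  0.88  1.01  2.22  0.55  0.58 -0.62]
[-0.1263  0.0886 -0.3862 -0.0007 -0.0006 -0.001 ]
```

```bash
python3 -m crank '-0.03 0.02 -0.09 0 0 0 0;-0.07 0.05 -0.19 0 0 0 0;-0.1 0.07 -0.29 0 0 0 0;-0.12 0.085 -0.36 0 0 0 0;-0.126 0.089 -0.386 0 0 0 0;-0.126 0.089 -0.386 0 0 0 0'
python3 - <<'E'
from h import *
print(bot.get_obs()['q'].round(2),tool()[0]);print(rel([.5535,.045,.28],down(.065)),rel([.5535,.045,.28],down(.065+np.pi)))
E
```

```text
t: 21.3
eef_pos: [0.5214, -0.0997, 0.3003]
tool_rot: [0.343, 0.62, 0.617, -0.342]
contact_force: [-1.2, -0.1, -0.9]
gripper_width: 0.999
grasp_force: 0.0
[-1.23  0.63  1.1   1.98  0.5   1.1  -0.45] [ 0.52142535 -0.09972631  0.30029078]
[ 0.1884  0.0631 -0.2238 -0.2608  0.245  -0.4728] [ 0.1884  0.0631 -0.2238  0.2407  0.2562  0.4333]
```

```bash
python3 -m crank '0.011 0.004 -0.013 -0.015 0.014 -0.028 0;0.022 0.007 -0.026 -0.031 0.029 -0.056 0;0.034 0.011 -0.04 -0.047 0.044 -0.085 0;0.045 0.015 -0.054 -0.063 0.059 -0.113 0;0.06 0.02 -0.072 -0.083 0.078 -0.151 0;0.075 0.025 -0.09 -0.104 0.098 -0.189 0;0.09 0.03 -0.107 -0.125 0.118 -0.227 0;0.105 0.035 -0.125 -0.146 0.137 -0.265 0;0.12 0.04 -0.143 -0.167 0.157 -0.303 0;0.135 0.045 -0.161 -0.188 0.176 -0.34 0;0.15 0.05 -0.179 -0.209 0.196 -0.378 0;0.165 0.055 -0.197 -0.23 0.216 -0.416 0;0.18 0.06 -0.214 -0.25 0.235 -0.454 0;0.188 0.063 -0.224 -0.261 0.245 -0.473 0;0.188 0.063 -0.224 -0.261 0.245 -0.473 0;0.188 0.063 -0.224 -0.261 0.245 -0.473 0'
python3 - <<'E'
from h import *
o=bot.get_obs();print(o['q'].round(2),tool()[0],o['joint_vel'].round(2));print(rel([.5535,.045,.28],down(.065)))
c=shot('wrist'); im=c['image']; print('pred grip top',proj(c,[.551,.047,.135]))
g=cv2.cvtColor(im,cv2.COLOR_RGB2HSV); u,v=np.int32(proj(c,[.551,.047,.135])); m=(g[...,2]<110)&(g[...,1]>90)&(g[...,0]<20); w=np.zeros(m.shape,np.uint8); w[v-70:v+70,u-40:u+40]=1
n,l,s,ce=cv2.connectedComponentsWithStats(m.astype(np.uint8)*w); print([(x.tolist(),y.round(1)) for x,y in zip(s[1:],ce[1:]) if x[4]>50])
print(im[v,u-60:u+60:8].tolist())
E
```

```text
t: 22.9
eef_pos: [0.5514, 0.0422, 0.2778]
tool_rot: [-0.002, -0.029, 1.0, -0.001]
contact_force: [0.4, 0.3, 0.3]
gripper_width: 1.001
grasp_force: 0.0
[-0.75  0.27  0.68  1.83 -0.19  1.12  1.63] [0.55143794 0.04221689 0.27780467] [-0.03 -0.02  0.    0.   -0.    0.    0.  ]
[-0.0044  0.0053 -0.0044 -0.0008 -0.0014 -0.0019]
pred grip top [259.26403298 180.41394698]
[([219, 231, 80, 2, 160], array([258.5, 231.5]))]
[[156, 130, 89], [155, 129, 88], [155, 128, 88], [153, 126, 86], [153, 125, 85], [152, 125, 85], [151, 124, 85], [126, 90, 51], [112, 81, 47], [151, 124, 85], [149, 122, 82], [149, 124, 86], [149, 123, 85], [150, 125, 87], [149, 124, 86]]
```

The grip is where predicted (dark band at u≈255–263). Descend and grasp.

```bash
python3 -m crank '-0.004 0.007 0.07 0 0 -0.002 0.2;-0.004 0.007 0.15 0 0 -0.002 0.2;-0.004 0.007 0.23 0 0 -0.002 0.2;-0.004 0.007 0.3 0 0 -0.002 0.2;-0.004 0.007 0.342 0 0 -0.002 0.2;-0.004 0.007 0.342 0 0 -0.002 0.2;-0.004 0.007 0.342 0 0 -0.002 1;-0.004 0.007 0.342 0 0 -0.002 1;-0.004 0.007 0.342 0 0 -0.002 1;-0.004 0.007 0.342 0 0 -0.002 1;-0.004 0.007 0.342 0 0 -0.002 1' 40; python3 -m crank '0 -0.02 0 0 0 0 1;0 -0.06 0 0 0 0 1;0 -0.1 0 0 0 0 1;0 -0.14 0 0 0 0 1;0 -0.18 0 0 0 0 1;0 -0.22 0 0 0 0 1;0 -0.25 0 0 0 0 1;0 -0.275 0 0 0 0 1;0 -0.284 0 0 0 0 1;0 -0.284 0 0 0 0 1'
```

```text
t: 24.05
eef_pos: [0.5548, 0.0462, 0.1102]
tool_rot: [0.0, -0.034, 0.999, -0.0]
contact_force: [-1.4, -5.2, 7.1]
gripper_width: 0.18
grasp_force: 40.0
t: 25.05
eef_pos: [0.5634, -0.0955, 0.1102]
tool_rot: [-0.001, -0.034, 0.999, -0.0]
contact_force: [-6.0, -2.4, 10.2]
gripper_width: 0.176
grasp_force: 40.6
```

```bash
python3 -m crank '0 -0.006 0 0 0 0 1;0 -0.012 0 0 0 0 1;0 -0.012 0 0 0 0 1;0 -0.012 0 0 0 0 1'; python3 -m crank '0 -0.004 0 0 0 0 1;0 -0.006 0 0 0 0 1;0 -0.006 0 0 0 0 1';python3 -m crank '0 -0.004 0 0 0 0 1;0 -0.006 0 0 0 0 1;0 -0.006 0 0 0 0 1'
```

```text
t: 25.45
eef_pos: [0.5637, -0.1003, 0.1102]
tool_rot: [-0.001, -0.034, 0.999, 0.0]
contact_force: [-6.6, 0.2, 10.2]
gripper_width: 0.177
grasp_force: 40.8
t: 25.75
eef_pos: [0.5639, -0.1029, 0.1102]
tool_rot: [-0.001, -0.035, 0.999, 0.001]
contact_force: [-6.6, 0.3, 12.6]
gripper_width: 0.181
grasp_force: 40.9
t: 26.05
eef_pos: [0.5639, -0.1036, 0.1102]
tool_rot: [-0.002, -0.035, 0.999, 0.002]
contact_force: [-7.8, 6.7, 14.4]
gripper_width: 0.181
grasp_force: 41.6
```

```bash
python3 -m crank '0 -0.004 0 0 0 0 1;0 -0.004 0 0 0 0 1;0 -0.004 0 0 0 0 1'; python3 -m crank '0 0.003 0 0 0 0 0.5;0 0.003 0 0 0 0 0.4;0 0.003 0 0 0 0 0.4;0 0.003 -0.06 0 0 0 0.4;0 0.003 -0.15 0 0 0 0.4;0 0.003 -0.25 0 0 0 0.4;0 0.003 -0.35 0 0 0 0.4;0 0.003 -0.35 0 0 0 0.4'
python3 - <<'E'
from h import *
a=shot('wrist'); im=a['image']; b=shot('scene')
print(tool()[0])
yw=.065; ry=np.array([-np.sin(yw),np.cos(yw)]); cen=np.array([.560,-.025])
# grip pixel row: find dark band around predicted shut grip
p=np.array([*(cen-.08*ry),.135]); u,v=proj(a,p); g=im[int(v),:,0].astype(int); w=g[int(u)-40:int(u)+40]; d=np.nonzero(w<w.max()-22)[0]+int(u)-40
print('pred',u,v,'band',d); print('grip at',ray(a,(d.mean(),v),.135),'want',p)
h=cv2.cvtColor(b['image'],cv2.COLOR_RGB2HSV); m=((h[...,1]>110)&((h[...,0]<12)|(h[...,0]>172))&(h[...,2]>40)).astype(np.uint8)
n,l,s,ce=cv2.connectedComponentsWithStats(m); print([(x.tolist(),y.round()) for x,y in zip(s[1:],ce[1:]) if x[4]>200])
E
```

```text
t: 26.35
eef_pos: [0.5639, -0.1036, 0.1102]
tool_rot: [-0.002, -0.036, 0.999, 0.003]
contact_force: [-9.2, 11.3, 18.0]
gripper_width: 0.179
grasp_force: 42.4
t: 27.15
eef_pos: [0.5687, -0.108, 0.2906]
tool_rot: [0.005, -0.035, 0.999, -0.0]
contact_force: [0.8, -0.2, 0.0]
gripper_width: 0.599
grasp_force: 0.0
[ 0.56567181 -0.10642529  0.28470016]
pred 257.72344811129324 173.2880836679646 band [253 254 255 256 257 258 259 260 261 262 263 264 265 266]
grip at [ 0.56505567 -0.10280202  0.135     ] want [ 0.56519634 -0.10483106  0.135     ]
[([271, 5, 43, 30, 258], array([293.,  19.])), ([373, 139, 33, 37, 903], array([389., 157.])), ([171, 240, 27, 33, 666], array([184., 256.]))]
```

```bash
python3 -c "
from h import *
print(ticket.hand_in())"
```

```text
the job is handed in; nothing more can be done
None
```

Done and handed in: the lid is shut against its end stop with all four stubs in the box, and the empty beaker stands upright on the white bat; the mug did not move, I did not re-check the cat and brush but kept the arm clear of them, and no verdict came back.

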